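# Press a glued repair with the flask in the sprung ring cradle

## Task

The dark walnut patch lies freshly glued on its pale block on the green pressing board. Set the sprung ring cradle squarely on top of the patch, edges flush and with the patch not slipping, and let go of it; then stand the round copper flask upright in the cradle's red ring and press it straight down until the ring is at the bottom of its spring travel. Finish while still holding the flask pressed down there, with the pile square, and leave the tumbler, the yellow bin and the pliers where they are.

Things in the scene. Friction and masses are not known exactly. Their poses are not given: they have to be found in the camera images.
- bed: Green pressing board, 130 x 130 x 15 mm, fixed to the bench, with a fixed pale maple block 64 x 64 x 20 mm centred on it, square with it. Origin: centre of the board's underside, z up, x and y along its edges. The block's top is 35 mm above the origin. Its place and yaw vary.
- patch: Dark walnut plate, 64 x 64 x 8 mm, 40 g, loose (it can slip), lying flush on the block. Origin: centre of its underside, x and y along its edges; its top is 8 mm up.
- cradle: Loose, 0.21 kg: flat aluminium foot 64 x 64 x 14 mm with four spring posts carrying a red ring, outer diameter 54, inner 42, 10 mm high, its top 46 mm above the underside with springs free; open inside down to 21 mm. Origin: centre of the underside, x and y along the foot's edges; quarter turns look alike. The foot can be gripped from above across 64 mm, fingers outside the ring.
- cradle_ring (a joint): How far the red ring is pressed down towards the foot, in m: 0 springs free, 0.015 at the stop. The spring takes 4.5 N to start moving and 18 N at the stop (0.9 N per mm); the flask's own weight hardly moves it.
- cradle_seat (a point): Centre of the ring's upper edge; it goes down with the ring. z up.
- flask: Round copper flask, 0.28 to 0.42 kg, 122 mm high, on the bench: belly of 70 mm diameter centred 31 mm up, flat of 32 mm diameter underneath; straight neck of 26 mm diameter from 64 to 112 mm up, then a black lip of 32 mm diameter. Origin: centre of the underside, z up along the neck. Seated in the ring, its origin is 3 mm below cradle_seat.
- tumbler: Clear drinking glass, 64 mm diameter, 100 mm high, bystander. Origin: centre of its underside.
- bin: Yellow open parts bin, 100 x 120 x 45 mm, bystander. Origin: centre of its underside.
- pliers: Red-handled pliers lying flat, about 130 mm long, 60 mm wide, 12 mm high, bystander. Origin: at the bench under the joint; x points to the jaws, which end 48 mm from it, the handles 81 mm the other way.
Not all that is in view belongs to the job. Of the things like the flask, leave any that is pink; of the rest the larger one is meant. What is shaped like the bed but blue or purple is not meant.

How it is judged:
By the outcome, as a careful person would: the job done as asked, in the order asked, and still so for the second after the job is handed in, while the arm keeps its last pose, push and grip.
It also fails if it takes over 53 s, if anything falls off the work surface, if the arm or the gripper's body presses on something with over 40 N, if the wrist force passes 120 N, or if a joint passes its speed limit or range.

## Robot

A 6-joint arm with a two-finger parallel gripper is mounted at the origin on the work surface. World frame = base frame: x ahead of the robot, y to its left, z up, the work surface at z = 0. Lengths are in mm, angles in rad, forces in N, time in s.
With the tool pointing down it reaches from about 400 to 925 mm from the base axis. Payload 12.5 kg.
Tool frame: the origin (TCP) lies on the mounting face of the last link; the fingertips stand 190 mm ahead of it and the grasp point (between the pads) lies 171 mm ahead of it; z points along the fingers, y is the line along which they close (so a half turn about z gives the same grasp; the last joint's range is limited). The gripper opens to 95 mm and grips with 3 to 60 N. Pads are 20 mm wide; open, the fingers measure 119 mm over their backs; the gripper's body (75 mm by 180 mm) begins 59 mm behind the grasp point.
Start: joints at [1.048, 0.491, 1.559, -0, 1.092, -0.106], TCP at [253, 571.503, 404.761] pointing down, gripper open.
Joint ranges: [-3.1, 3.1], [-0.84, 2.19], [0.05, 2.79], [-1.13, 4.28], [0.06, 2.93], [-2.69, 2.69]. Speed limits (rad/s): [2.22, 2.22, 2.79, 3.14, 3.14, 3.14].

## Interface

Orientations are given as [roll, pitch, yaw] about the fixed x, y, z axes, in that order (R = Rz(yaw) Ry(pitch) Rx(roll)).
In Python, from cell import * gives the robot as it stands.
- The arm moves only by the tool arm_command, never from a script. Its argument "rows" is a list that holds one entry, the list of rows, each a list of 7 numbers: the shift along the tool's x, y, z normalised to -1 to 1, where 1 is 0.15 m, then the turn, a rotation vector about the tool's x, y, z normalised to -1 to 1, where 1 is 360 degrees, then the opening, from -1 (shut) to 1 (fully open). A call has 1 to 10 rows; each row is the pose to reach, as a shift and turn from the pose commanded when the call began, along the tool's axes at that moment, turning the shorter way round; what a row does not reach only later rows make up. A row lasts 1/12 s, in which the tool goes at most 41.7 mm and 7.16 degrees, less where a joint would pass 70% of its speed; a pose out of reach is approached as far as the arm can. A call with a number of a shift or a turn outside -1 to 1 is refused whole. A call with a gripper value outside its range is refused whole. The fingers move at their own pace and stop on an object; the grip force is fixed at half the most. Time passes only in rows, so rows that repeat a pose let the fingers close. It gives the time, the measured TCP pose, the force, the opening and the grip force at its end, in the units of the state.
- state(): the state, without advancing time (a new reading comes with each control period).
- read_camera(name): name is "side" or "top"; returns (picture, depth): 384x512x3 uint8, red, green, blue; 384x512 float32, mm along the optical axis (not along the pixel's ray), 0 where there is no reading.
- get_calibration(name): a dict with "camera_matrix" (3x3 intrinsics, pixels), "position" and "orientation" of the camera in the world. Camera axes: x right, y up, looking along -z (the intrinsics and any distortion apply to the point x, -y, -z); pixel columns grow to the right and rows downward; lengths in mm; the calibration is good to about 2 mm. A picture is of the moment at which its call begins. get_calibration takes no time and is no camera call.
- job_done(): hands the job in; it is judged then, once.
The state is a dict: "t": time; "joints": joint angles; "qvel": joint speeds; "tau": joint torques, N m; "eef_pos": TCP position; "tcp_rot": TCP orientation; "ft_force": force on the tool from outside, world axes, zero at the start; "moment": the same for the moment, N m; "opening": opening from 0.0 (shut) to 1.0 (fully open); "grip_force": force on a finger pad.
Only numpy, scipy, OpenCV 4.12 (cv2) and the standard library are available. Lean on these libraries where they do the work, as an engineer would, in place of code of your own. Each camera call takes 0.05 s, during which the arm holds its last target. There are 200 camera calls.

## Working session

There is one attempt and no reset: what is moved stays moved. The work goes in short steps, Python scripts to look and compute and a tool call to move; the robot and the scene stay as the last step left them, time stands still between calls to the robot, and variables do not carry over. Pictures are saved under pics/ and viewed, at most 11 in all, crops included, and the job is handed in when it is done.

Besides the shell and the picture viewer there is one more tool, called as name(argument=value, ...) on one line, values as JSON. arm_command: Moves the arm, as the interface text tells. Its arguments: {"type":"object","properties":{"rows":{"type":"array","items":{"type":"array","items":{"type":"array","items":{"type":"number","minimum":-1,"maximum":1}}}}},"required":["rows"]}

```bash
ls; mkdir -p pics; python3 - <<'E'
from cell import *
import cv2,numpy as np
s=state();print(s)
for n in("top","side"):
    p,d=read_camera(n);c=get_calibration(n);print(n,c)
    cv2.imwrite(f"pics/{n}0.png",p[:,:,::-1]);np.savez(f"{n}0.npz",p=p,d=d)
E
```

```text
pics
{'t': 0.0, 'joints': array([ 1.04840468e+00,  4.91518856e-01,  1.55946130e+00, -7.92909353e-06,
        1.09170200e+00, -1.05609614e-01]), 'qvel': array([-0.00068519,  0.00065074, -0.00247529,  0.00151152, -0.00088951,
        0.00143632]), 'tau': array([-6.23500637e-04, -6.12625122e+01, -2.58183521e+01,  6.92400662e-02,
        4.82576201e-02, -1.35636601e-04]), 'eef_pos': array([252.97506365, 571.4648017 , 404.18284556]), 'tcp_rot': array([-3.14050848e+00, -1.07854499e-04,  2.72481422e+00]), 'ft_force': array([-0.62741037,  0.19773057, -0.55384804]), 'moment': array([-0.01172676,  0.03161999,  0.00953472]), 'grip_force': 0.0, 'opening': 1.0051181592078284}
top {'camera_matrix': array([[401.90461787,   0.        , 258.76012842],
       [  0.        , 401.90461787, 197.42079935],
       [  0.        ,   0.        ,   1.        ]]), 'position': array([ 382.01567042,    2.42831709, 1054.61134647]), 'orientation': array([ 0.18521444, -0.00179484, -1.57026456])}
side {'camera_matrix': array([[447.64551501,   0.        , 260.32941701],
       [  0.        , 447.64551501, 192.2841079 ],
       [  0.        ,   0.        ,   1.        ]]), 'position': array([ 533.10484966, -747.63337972,  598.268887  ]), 'orientation': array([ 0.978672  , -0.02140263, -0.03760471])}
```

View pics/top0.png

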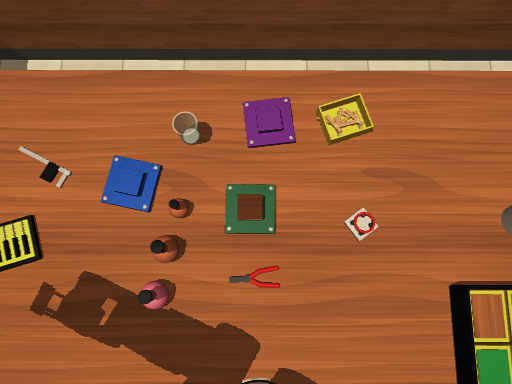

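View pics/side0.png

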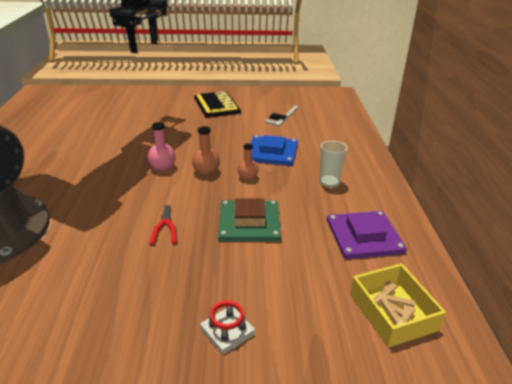

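The top view shows the bed at (250,208), the cradle at (362,223), the larger copper flask at (165,249) and the small one at (178,207). The tumbler is at (186,127), the bin at (345,119) and the pliers at (255,278). The side view agrees: cradle (228,325), flask (206,160), patch (250,207).

```bash
cat > h.py <<'E'
import numpy as np,cv2
from scipy.spatial.transform import Rotation as Ro
from cell import *
def cloud(n,d):
    c=get_calibration(n);K=c["camera_matrix"];v,u=np.mgrid[:d.shape[0],:d.shape[1]]
    P=np.stack([(u-K[0,2])/K[0,0]*d,-(v-K[1,2])/K[1,1]*d,-d],-1)
    W=P@Ro.from_euler("xyz",c["orientation"]).as_matrix().T+c["position"]
    W[d==0]=np.nan
    return W
def shot(n):
    p,d=read_camera(n);return p,cv2.cvtColor(p,cv2.COLOR_RGB2HSV).astype(int),cloud(n,d)
def planar(W,m):  # rect of masked points in plan
    q=W[m][:,:2].astype(np.float32);(c,s,a)=cv2.minAreaRect(q)
    a=(a+45)%90-45
    return np.round([*c,*s,a],2),np.round(np.median(W[m][:,2]),1),m.sum(),np.round(q.mean(0),1)
def near(W,c,r):return np.hypot(W[...,0]-c[0],W[...,1]-c[1])<r
def circ(q):
    A=np.c_[2*q,np.ones(len(q))];s=np.linalg.lstsq(A,(q**2).sum(1),rcond=None)[0]
    return np.round([s[0],s[1],np.sqrt(s[2]+s[0]**2+s[1]**2)],2)
E
python3 - <<'E'
from h import *
for n,uv in(("top",dict(bed=(231,208),patch=(250,208),cr=(362,223),fl=(160,248))),("side",dict(bed=(230,232),patch=(250,207),cr=(228,325),fl=(206,132)))):
    z=np.load(n+"0.npz");W=cloud(n,z["d"]);H=cv2.cvtColor(z["p"],cv2.COLOR_RGB2HSV).astype(int);Z=W[...,2]
    for k,(u,v) in uv.items(): print(n,k,W[v,u].round(1),H[v,u])
    b=W[uv["patch"][1],uv["patch"][0]]
    g=near(W,b,100)&(H[...,0]>50)&(H[...,0]<90)&(H[...,1]>80)
    print("green",planar(W,g))
    print("patch",planar(W,near(W,b,60)&(abs(Z-43)<4)))
    c=W[uv["cr"][1],uv["cr"][0]]
    print("foot",planar(W,near(W,c,60)&(abs(Z-14)<5)))
    m=near(W,c,60)&(Z>39)&(Z<52);print("ring",planar(W,m))
    f=W[uv["fl"][1],uv["fl"][0]]
    for lo,hi in((5,20),(20,30),(30,45),(45,60),(70,90),(90,108),(108,119),(119,130)):
        m=near(W,f,55)&(Z>lo)&(Z<hi)
        if m.sum()>4: print(lo,planar(W,m),circ(W[m][:,:2]))
E
```

```text
top bed [548.8  73.5  13.4] [ 65 108 104]
top patch [543.7  23.   45.7] [  9 182 101]
top cr [ 508.9 -267.1   18.4] [ 20  52 216]
top fl [437.9 228.5 121.8] [13 45 40]
green (array([547.62,  24.35, 127.87, 127.66,  -0.62]), np.float64(14.7), np.int64(1565), array([545.2,  22.5], dtype=float32))
patch (array([5.4949e+02, 2.5610e+01, 6.2860e+01, 6.1620e+01, 3.2000e-01]), np.float64(43.1), np.int64(603), array([549.1,  25.4], dtype=float32))
foot (array([ 507.71, -265.02,   63.75,   65.02,   36.64]), np.float64(13.9), np.int64(404), array([ 506. , -262.3], dtype=float32))
ring (array([ 5.0830e+02, -2.6508e+02,  5.1260e+01,  5.2780e+01,  2.8000e-01]), np.float64(45.5), np.int64(159), array([ 507.7, -264.7], dtype=float32))
5 (array([429.1 , 221.19,  54.85,  97.52,  39.51]), np.float64(5.3), np.int64(6), array([432.6, 216.9], dtype=float32)) [444.68 234.77  46.45]
20 (array([429.84, 212.67,  11.07,  53.19, -26.35]), np.float64(26.5), np.int64(6), array([434. , 210.1], dtype=float32)) [443.25 239.76  36.34]
30 (array([440.76, 232.34,  58.58,  67.88, -18.03]), np.float64(40.1), np.int64(97)
[... 1983 characters left out ...]
  41.65,   1.03]), np.float64(52.6), np.int64(202), array([445.6, 218.4], dtype=float32)) [444.54 232.55  24.23]
70 (array([445.29, 227.71,  24.57,  13.93,   4.62]), np.float64(79.1), np.int64(70), array([444.6, 226.6], dtype=float32)) [444.19 233.63  10.51]
90 (array([443.9 , 229.26,  24.92,  15.75,   1.94]), np.float64(98.7), np.int64(73), array([444.9, 227.2], dtype=float32)) [444.14 234.4   10.96]
108 (array([444.98, 226.56,  28.67,  13.04,   2.47]), np.float64(114.7), np.int64(37), array([445.6, 224.8], dtype=float32)) [444.76 234.27  13.  ]
119 (array([445.22, 235.04,  31.99,  30.72,  42.02]), np.float64(121.3), np.int64(73), array([444.5, 233.8], dtype=float32)) [444.57 234.67  12.06]
```

```bash
cat > plan.py <<'E'
import json,os,sys,math
import numpy as np
# commanded pose: x,y,z,a  (a = tool-y direction, deg); tool x = a+90deg, tool z = down
def load():
    return json.load(open("cmd.json")) if os.path.exists("cmd.json") else [253,571.503,404.761,math.degrees(1.048405+.10561)]
def step(c,t):
    """one call towards t: normalised shift+turn, rows needed, pose reached"""
    a=math.radians(c[3]);X=np.array([-math.sin(a),math.cos(a)]);Y=np.array([math.cos(a),math.sin(a)])
    d=np.array(t[:3])-c[:3];s=np.array([d[:2]@X,d[:2]@Y,-d[2]])/150
    tz=-(t[3]-c[3]);k=min(1,.999/max(abs(s).max(),1e-9));
    s=np.round(s*k,3 if max(abs(s))>.1 else 4);r=round(tz*k/360,4)
    n=max(np.linalg.norm(s)*150/41.7,abs(r*360)/7.16)
    p=np.array(c[:2])+150*(s[0]*X+s[1]*Y)
    return [*s.tolist(),0,0,r],n,[*p,c[2]-150*s[2],c[3]-360*r],k
def go(*ts):
    c=load()
    for t in ts:
        while 1:
            r,n,c,k=step(c,t);print(r,"rows>=%.1f"%n,"->",np.round(c,1).tolist())
            if k==1:break
    json.dump(c,open("cmd.json","w"))
E
python3 -c "
from plan import *
go([450,310,404.761,66.12],[530,20,380,66.12],[509.2,-266.3,330,36.4])"
```

```text
[-0.999, -0.557, -0.0, 0, 0, np.float64(0.0)] rows>=4.1 -> [356.2, 434.4, 404.8, 66.1]
[-0.908, -0.505, -0.0, 0, 0, np.float64(0.0)] rows>=3.7 -> [450.1, 310.0, 404.8, 66.1]
[-0.817, -0.999, 0.106, 0, 0, np.float64(0.0)] rows>=4.7 -> [501.5, 123.4, 388.9, 66.1]
[-0.453, -0.553, 0.059, 0, 0, np.float64(0.0)] rows>=2.6 -> [530.0, 20.1, 380.0, 66.1]
[-0.358, -0.999, 0.185, 0, 0, np.float64(0.0458)] rows>=3.9 -> [518.5, -138.7, 352.3, 49.6]
[-0.504, -0.688, 0.148, 0, 0, np.float64(0.0368)] rows>=3.1 -> [509.2, -266.3, 330.1, 36.4]
```

arm_command(rows=[[[-0.999, -0.557, 0, 0, 0, 0, 1], [-0.999, -0.557, 0, 0, 0, 0, 1], [-0.999, -0.557, 0, 0, 0, 0, 1], [-0.999, -0.557, 0, 0, 0, 0, 1], [-0.999, -0.557, 0, 0, 0, 0, 1], [-0.999, -0.557, 0, 0, 0, 0, 1]]])

```text
t: 0.6
eef_pos: [357.6, 432.8, 404.7]
tcp_rot: [-3.141, -0.0, 2.721]
ft_force: [-0.2, 0.1, 0.4]
opening: 0.996
grip_force: 0.0
```

arm_command(rows=[[[-0.908, -0.505, 0, 0, 0, 0, 1], [-0.908, -0.505, 0, 0, 0, 0, 1], [-0.908, -0.505, 0, 0, 0, 0, 1], [-0.908, -0.505, 0, 0, 0, 0, 1], [-0.908, -0.505, 0, 0, 0, 0, 1], [-0.908, -0.505, 0, 0, 0, 0, 1]]])

```text
t: 1.1
eef_pos: [450.4, 310.0, 404.5]
tcp_rot: [-3.142, -0.0, 2.723]
ft_force: [-0.3, 0.1, -0.8]
opening: 1.0
grip_force: 0.0
```

arm_command(rows=[[[-0.817, -0.999, 0.106, 0, 0, 0, 1], [-0.817, -0.999, 0.106, 0, 0, 0, 1], [-0.817, -0.999, 0.106, 0, 0, 0, 1], [-0.817, -0.999, 0.106, 0, 0, 0, 1], [-0.817, -0.999, 0.106, 0, 0, 0, 1], [-0.817, -0.999, 0.106, 0, 0, 0, 1]]])

```text
t: 1.6
eef_pos: [502.2, 121.5, 388.3]
tcp_rot: [-3.141, -0.0, 2.723]
ft_force: [0.7, 0.6, 0.1]
opening: 1.002
grip_force: 0.0
```

arm_command(rows=[[[-0.453, -0.553, 0.059, 0, 0, 0, 1], [-0.453, -0.553, 0.059, 0, 0, 0, 1], [-0.453, -0.553, 0.059, 0, 0, 0, 1], [-0.453, -0.553, 0.059, 0, 0, 0, 1]]])

```text
t: 1.93
eef_pos: [531.1, 18.8, 379.4]
tcp_rot: [-3.141, 0.0, 2.724]
ft_force: [-0.1, -0.1, -0.0]
opening: 1.001
grip_force: 0.0
```

arm_command(rows=[[[-0.358, -0.999, 0.185, 0, 0, 0.0458, 1], [-0.358, -0.999, 0.185, 0, 0, 0.0458, 1], [-0.358, -0.999, 0.185, 0, 0, 0.0458, 1], [-0.358, -0.999, 0.185, 0, 0, 0.0458, 1], [-0.358, -0.999, 0.185, 0, 0, 0.0458, 1], [-0.358, -0.999, 0.185, 0, 0, 0.0458, 1]]])

```text
t: 2.43
eef_pos: [518.8, -138.1, 351.8]
tcp_rot: [3.141, -0.001, 2.436]
ft_force: [0.5, 0.8, -1.0]
opening: 0.997
grip_force: 0.0
```

arm_command(rows=[[[-0.504, -0.688, 0.148, 0, 0, 0.0368, 1], [-0.504, -0.688, 0.148, 0, 0, 0.0368, 1], [-0.504, -0.688, 0.148, 0, 0, 0.0368, 1], [-0.504, -0.688, 0.148, 0, 0, 0.0368, 1], [-0.504, -0.688, 0.148, 0, 0, 0.0368, 1], [-0.504, -0.688, 0.148, 0, 0, 0.0368, 1]]])

```text
t: 2.93
eef_pos: [509.9, -264.2, 330.0]
tcp_rot: [3.141, -0.001, 2.207]
ft_force: [0.1, -0.8, -0.3]
opening: 1.0
grip_force: 0.0
```

```bash
python3 -c "
from plan import *
go([509.2,-266.3,194,36.4])
from cell import *
s=state();print(s['eef_pos'],s['tcp_rot'])"
```

```text
[0.0, -0.0, 0.907, 0, 0, -0.0] rows>=3.3 -> [509.2, -266.3, 194.0, 36.4]
[ 509.9040211  -264.24908772  330.04841325] [ 3.14136669e+00 -7.59217427e-04  2.20733560e+00]
```

arm_command(rows=[[[0, 0, 0.3, 0, 0, 0, 1], [0, 0, 0.6, 0, 0, 0, 1], [0, 0, 0.8, 0, 0, 0, 1], [0, 0, 0.907, 0, 0, 0, 1], [0, 0, 0.907, 0, 0, 0, 1], [0, 0, 0.907, 0, 0, 0, 1]]])

```text
t: 3.43
eef_pos: [510.1, -263.7, 193.8]
tcp_rot: [-3.141, -0.001, 2.209]
ft_force: [0.1, 1.0, -0.2]
opening: 1.001
grip_force: 0.0
```

```bash
python3 - <<'E'
from h import *
s=state();print(s['t'],s['eef_pos'],s['tcp_rot'],s['ft_force'])
p,_,_=shot("side");cv2.imwrite("pics/s1.png",cv2.resize(p[230:384,130:340,::-1],None,fx=3,fy=3,interpolation=cv2.INTER_CUBIC))
E
```

```text
3.4333 [ 510.09348087 -263.72889305  193.75199162] [-3.14147937e+00 -1.18256449e-03  2.20872745e+00] [ 0.13971408  0.95275034 -0.17124646]
```

View pics/s1.png

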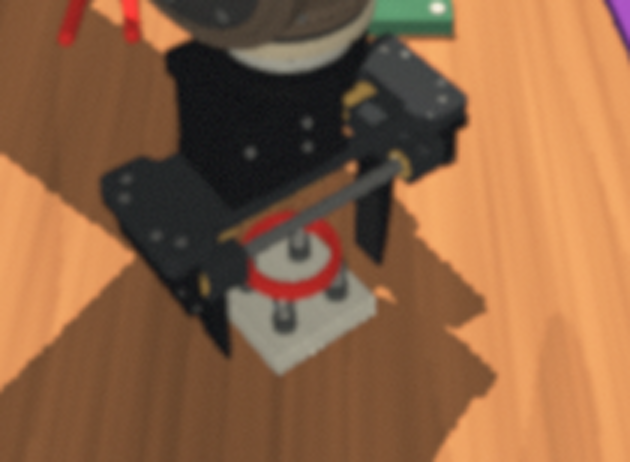

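The fingers straddle the foot at crop (215,340) and (372,250), with the foot centre at about (300,310). I'm closing now.

arm_command(rows=[[[0, 0, 0, 0, 0, 0, 0], [0, 0, 0, 0, 0, 0, -0.2], [0, 0, 0, 0, 0, 0, -0.5], [0, 0, 0, 0, 0, 0, -1], [0, 0, 0, 0, 0, 0, -1], [0, 0, 0, 0, 0, 0, -1], [0, 0, 0, 0, 0, 0, -1], [0, 0, 0, 0, 0, 0, -1]]])

```text
t: 4.15
eef_pos: [509.2, -266.3, 194.2]
tcp_rot: [3.141, 0.0, 2.206]
ft_force: [-1.1, 1.0, 3.9]
opening: 0.671
grip_force: 30.0
```

arm_command(rows=[[[0, 0, -0.2, 0, 0, 0, -1], [0, 0, -0.5, 0, 0, 0, -1], [0, 0, -0.8, 0, 0, 0, -1], [0, 0, -0.8, 0, 0, 0, -1], [0, 0, -0.8, 0, 0, 0, -1]]])

```text
t: 4.57
eef_pos: [509.3, -266.4, 316.4]
tcp_rot: [3.14, 0.005, 2.206]
ft_force: [-0.3, -0.6, -1.8]
opening: 0.671
grip_force: 30.0
```

```bash
python3 - <<'E'
from h import *
from plan import *
import math
s=state();print(s['t'],s['eef_pos'],s['tcp_rot'],s['ft_force'],s['opening'],s['grip_force'])
e=s['eef_pos'];json.dump([*map(float,e),math.degrees(s['tcp_rot'][2])-90],open('cmd.json','w'))
print(load())
go([550,24.5,314,0])
E
```

```text
4.5667 [ 509.28413839 -266.41591721  316.40839006] [3.13988525 0.0046502  2.20569439] [-0.3379247  -0.58450373 -1.83427699] 0.6711427319545813 29.995736181735992
[509.284138387173, -266.4159172071634, 316.40839005761643, 36.37697922727001]
[0.999, 0.976, 0.011, 0, 0, np.float64(0.0721)] rows>=5.0 -> [538.3, -58.9, 314.8, 10.4]
[0.533, 0.177, 0.005, 0, 0, np.float64(0.0289)] rows>=2.0 -> [549.9, 24.5, 314.0, 0.0]
```

```bash
python3 - <<'E'
from plan import *
json.dump([509.2,-266.3,314,36.4],open('cmd.json','w'))
go([550,24.5,275,0])
E
```

```text
[0.999, 0.978, 0.186, 0, 0, np.float64(0.0722)] rows>=5.1 -> [538.4, -58.6, 286.1, 10.4]
[0.531, 0.176, 0.074, 0, 0, np.float64(0.0289)] rows>=2.0 -> [549.9, 24.5, 275.0, 0.0]
```

arm_command(rows=[[[0.2, 0.2, 0.03, 0, 0, 0.014, -1], [0.45, 0.44, 0.08, 0, 0, 0.032, -1], [0.7, 0.69, 0.13, 0, 0, 0.05, -1], [0.9, 0.88, 0.16, 0, 0, 0.065, -1], [0.999, 0.978, 0.186, 0, 0, 0.0722, -1], [0.999, 0.978, 0.186, 0, 0, 0.0722, -1], [0.999, 0.978, 0.186, 0, 0, 0.0722, -1]]])

```text
t: 5.15
eef_pos: [538.2, -56.5, 283.8]
tcp_rot: [-3.138, -0.002, 1.756]
ft_force: [0.2, 0.1, -2.1]
opening: 0.673
grip_force: 30.0
```

arm_command(rows=[[[0.2, 0.07, 0.03, 0, 0, 0.011, -1], [0.4, 0.13, 0.06, 0, 0, 0.022, -1], [0.531, 0.176, 0.074, 0, 0, 0.0289, -1], [0.531, 0.176, 0.074, 0, 0, 0.0289, -1], [0.531, 0.176, 0.074, 0, 0, 0.0289, -1], [0.531, 0.176, 0.074, 0, 0, 0.0289, -1], [0.531, 0.176, 0.074, 0, 0, 0.0289, -1], [0.531, 0.176, 0.074, 0, 0, 0.0289, -1]]])

```text
t: 5.82
eef_pos: [550.0, 23.2, 274.8]
tcp_rot: [-3.142, -0.0, 1.569]
ft_force: [0.1, -0.4, -1.4]
opening: 0.671
grip_force: 30.0
```

```bash
python3 - <<'E'
from h import *
s=state();print(s['t'],s['eef_pos'],s['tcp_rot'],s['ft_force'],s['opening'])
p,_,W=shot("side");cv2.imwrite("pics/s2.png",cv2.resize(p[120:270,150:350,::-1],None,fx=4,fy=4,interpolation=cv2.INTER_CUBIC))
np.savez("s2.npz",p=p,W=W)
p,_,W=shot("top");np.savez("t2.npz",p=p,W=W);cv2.imwrite("pics/t2.png",cv2.resize(p[130:270,180:330,::-1],None,fx=4,fy=4,interpolation=cv2.INTER_CUBIC))
E
```

```text
5.8167 [550.02430611  23.24574957 274.84845721] [-3.14150990e+00 -7.77395691e-06  1.56949674e+00] [ 0.08343663 -0.40634943 -1.42197641] 0.6708269808850358
```

View pics/s2.png

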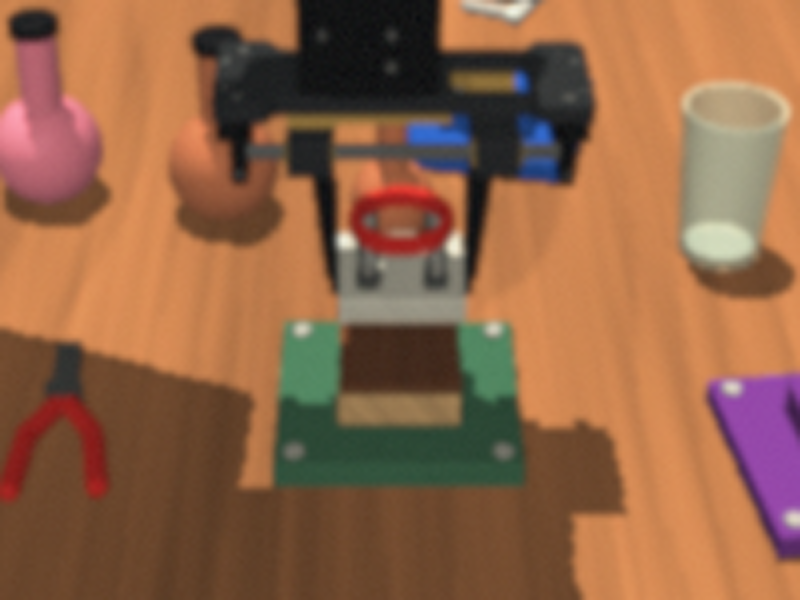

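The foot hangs at crop (340–467, 235–322), above the patch at (340–462, 325–425), and it looks square with it. I'll measure the offset at sub-pixel level.

```bash
cat > edge.py <<'E'
from h import *
def ray(n,u,v,z=None,y=None):
    c=get_calibration(n);K=c["camera_matrix"]
    d=Ro.from_euler("xyz",c["orientation"]).apply([(u-K[0,2])/K[0,0],-(v-K[1,2])/K[1,1],-1]);o=c["position"]
    t=(z-o[2])/d[2] if z is not None else (y-o[1])/d[1]
    return o+t*d
def peak(prof,lo,hi):
    g=abs(np.gradient(prof));i=lo+np.argmax(g[lo:hi]);a,b,c=g[i-1:i+2]
    return i+.5*(a-c)/(a-2*b+c+1e-9)
E
python3 - <<'E'
from edge import *
p=np.load("s2.npz")["p"].astype(float).sum(2)
def vedges(r0,r1,l,r): return [np.array([[peak(p[k],*w),k] for k in range(r0,r1)]) for w in (l,r)]
def hedge(c0,c1,w): return np.array([[k,peak(p[:,k],*w)] for k in range(c0,c1)])
# rows/cols full-frame: foot front rows 194-199; patch front+pale face rows 219-225
for nm,rs,zt in(("foot",(195,200),None),("maple",(219,225),None)):
    L,R=vedges(*rs,(228,241),(260,273));print(nm,L[:,0].round(2),R[:,0].round(2))
for nm,w,z in(("footbottom",(196,205),81),("patch/pale",(214,222),35),("pale/green",(222,230),15)):
    E=hedge(238,263,w);X=np.array([ray("side",u,v,z=z) for u,v in E])
    f=np.polyfit(X[:,0],X[:,1],1);r=X[:,1]-np.polyval(f,X[:,0]);print(nm,E[:,1].round(1)[::4],"yaw",np.degrees(f[0]).round(2),"y@550",np.polyval(f,550).round(2),"rms",r.std().round(2))
E
```

```text
foot [234.58 234.67 234.76 234.74 234.47] [270.95 270.76 270.68 270.65 270.82]
maple [234.36 234.32 234.06 233.95 233.97 234.01] [264.75 264.79 264.77 264.67 264.65 264.75]
footbottom [200.6 200.5 200.6 200.5 200.7 200.7 200.6] yaw -0.66 y@550 -9.33 rms 0.14
patch/pale [218.  217.9 218.  217.9 218.  218.  217.9] yaw -0.52 y@550 -6.32 rms 0.2
pale/green [225.8 225.8 225.9 225.8 225.8 225.9 225.8] yaw -0.64 y@550 -7.47 rms 0.22
```

```bash
python3 - <<'E'
from edge import *
p=np.load("s2.npz")["p"].astype(float).sum(2)
for nm,rs,z0,y in(("foot",range(194,200),88,-8.5),("patch/maple",range(213,225),35,-7)):
    L=np.array([ray("side",peak(p[k],228,240),k,y=y)[0] for k in rs]);R=np.array([ray("side",peak(p[k],261,269),k,y=y)[0] for k in rs])
    print(nm,np.median(L).round(2),np.median(R).round(2),((np.median(L)+np.median(R))/2).round(2),L.round(1),R.round(1))
from plan import *
go([550,25.3,243,0])
E
```

```text
foot 520.36 586.03 553.19 [520.  520.3 520.4 520.6 520.5 520. ] [587.7 586.3 586.5 585.8 585.6 581.3]
patch/maple 519.09 584.83 551.96 [520.  519.6 519.4 519.4 519.1 514.  519.2 519.  518.5 518.2 518.2 518.3] [587.  588.5 588.9 588.9 589.1 589.3 582.3 582.5 582.5 582.3 582.4 582.6]
[0.005, 0.0, 0.213, 0, 0, 0.0] rows>=0.8 -> [549.9, 25.2, 243.0, 0.0]
```

```bash
python3 - <<'E'
from plan import *
json.dump([549.9,24.5,275,0],open('cmd.json','w'))
go([547.9,25.3,242,0])
E
```

```text
[0.005, -0.013, 0.22, 0, 0, 0.0] rows>=0.8 -> [547.9, 25.2, 242.0, 0.0]
```

arm_command(rows=[[[0.005, -0.013, 0.1, 0, 0, 0, -1], [0.005, -0.013, 0.22, 0, 0, 0, -1], [0.005, -0.013, 0.22, 0, 0, 0, -1], [0.005, -0.013, 0.22, 0, 0, 0, -1], [0.005, -0.013, 0.22, 0, 0, 0, -1], [0.005, -0.013, 0.22, 0, 0, 0, -1], [0.005, -0.013, 0.22, 0, 0, 0, -1], [0.005, -0.013, 0.22, 0, 0, 0, -1], [0.005, -0.013, 0.22, 0, 0, 0, -1], [0.005, -0.013, 0.22, 0, 0, 0, -1]]])

```text
t: 6.75
eef_pos: [548.1, 25.2, 242.2]
tcp_rot: [3.141, -0.0, 1.571]
ft_force: [-0.5, 0.7, -1.7]
opening: 0.672
grip_force: 30.0
```

```bash
python3 - <<'E'
from edge import *
s=state();print(s['t'],s['eef_pos'],s['tcp_rot'],s['ft_force'],s['opening'])
p=np.mean([read_camera("side")[0] for _ in range(4)],0)
np.savez("s3.npz",p=p)
cv2.imwrite("pics/s3.png",cv2.resize(p[185:245,210:290,::-1],None,fx=10,fy=10,interpolation=cv2.INTER_CUBIC))
E
```

```text
6.75 [548.09187137  25.23663559 242.2348503 ] [ 3.14120880e+00 -4.34718398e-05  1.57062915e+00] [-0.5233278   0.6848114  -1.69005304] 0.6721449903193006[ WARN:0@5.099] global loadsave.cpp:1063 imwrite_ Unsupported depth image for selected encoder is fallbacked to CV_8U.
```

View pics/s3.png

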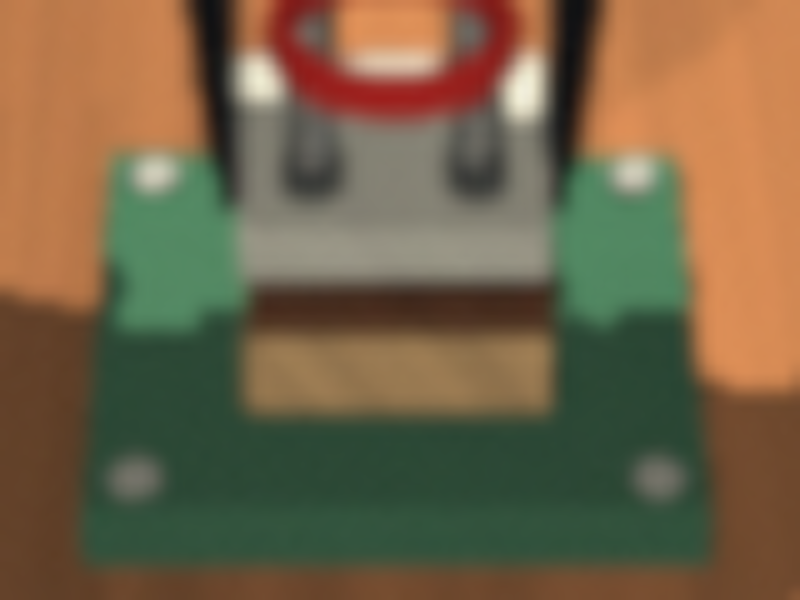

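Foot face spans crop columns 238–555 and the block face 243–553. The foot's bottom edge is at row 283, and the patch/pale boundary is at row 330.

```bash
cat > meas.py <<'E'
from edge import *
import sys
p=np.load(sys.argv[1])["p"];zf=float(sys.argv[2]);fr,pr,mr=[range(*map(int,a.split(","))) for a in sys.argv[3:6]]
ch={"foot":p[...,2]-.3*p[...,1],"patch":p[...,0]-p[...,1],"maple":p[...,0]-.7*p[...,1]}
for nm,rs in(("foot",fr),("patch",pr),("maple",mr)):
    L=[];R=[]
    for k in rs:
        L.append(ray("side",peak(ch[nm][k],229,240),k,y=-7)[0]);R.append(ray("side",peak(ch[nm][k],260,270),k,y=-7)[0])
    print(nm,np.round(L,1),np.round(R,1),"centre x",round((np.median(L)+np.median(R))/2,2),"w",round(np.median(R)-np.median(L),1))
S=p.sum(2)
for nm,c in(("footbottom",(fr[-1],fr[-1]+5,zf)),("patch/pale",(mr[0]-4,mr[0]+2,35)),("pale/green",(mr[-1],mr[-1]+6,15))):
    E=np.array([[k,peak(S[:,k],c[0],c[1])] for k in range(238,262)]);X=np.array([ray("side",u,v,z=c[2]) for u,v in E])
    f=np.polyfit(X[:,0],X[:,1],1);print(nm,"v",E[:,1].mean().round(2),"yaw",np.degrees(f[0]).round(2),"y@550",np.polyval(f,550).round(2))
E
python3 meas.py s3.npz 48.1 208,212 214,217 219,225
```

```text
foot [517.  517.  517.2 517.3] [581.  580.8 580.9 580.8] centre x 548.97 w 63.8
patch [519.1 519.1 518.6] [582.9 582.7 582.7] centre x 550.9 w 63.7
maple [517.6 517.6 517.5 517.5 517.5 517.6] [582.8 582.8 582.9 583.  583.1 583.1] centre x 550.26 w 65.4
footbottom v 212.77 yaw 0.09 y@550 -6.0
patch/pale v 217.94 yaw -0.43 y@550 -6.31
pale/green v 225.87 yaw -0.7 y@550 -7.46
```

```bash
python3 - <<'E'
from edge import *
p=np.load("s3.npz")["p"];g=p[...,0]-p[...,1]
def fit(n,E,z):
    X=np.array([ray(n,u,v,z=z)[:2] for u,v in E]);ax=int(np.ptp(X[:,1])>np.ptp(X[:,0]))
    f=np.polyfit(X[:,ax],X[:,1-ax],1);r=X[:,1-ax]-np.polyval(f,X[:,ax]);k=abs(r)<2*r.std()+1e-6
    f=np.polyfit(X[k,ax],X[k,1-ax],1);print(n,"axis",ax,"yaw",np.degrees(f[0]*(-1 if ax else 1)).round(2),"pos",np.polyval(f,[550,24.5][ax]).round(1),"rms",r[k].std().round(2))
fit("side",[[k,peak(g[:,k],238,246)] for k in range(222,278)],0)
t=np.load("top0.npz")["p"].astype(float);g=t[...,0]-t[...,1]
for lo,hi in((180,188),(229,238)): fit("top",[[k,peak(g[:,k],lo,hi)] for k in range(230,272)],15)
for lo,hi in((221,229),(272,280)): fit("top",[[peak(g[k],lo,hi),k] for k in range(188,229)],15)
s=t.sum(2)
for lo,hi in((191,199),(217,224)): fit("top",[[k,peak(s[:,k],lo,hi)] for k in range(241,261)],43)
E
```

```text
side axis 0 yaw -0.58 pos -38.9 rms 0.06
top axis 1 yaw -0.7 pos 613.1 rms 0.16
top axis 1 yaw -0.43 pos 483.1 rms 0.08
top axis 0 yaw -0.78 pos 88.5 rms 0.19
top axis 0 yaw -0.69 pos -41.7 rms 0.08
top axis 1 yaw -0.25 pos 582.3 rms 0.08
top axis 1 yaw 7.39 pos 516.4 rms 1.7
```

```bash
python3 - <<'E'
from plan import *
go([549.6,24.6,240.5,-0.6]);go([549.6,24.6,237,-0.6])
E
```

```text
[-0.0043, 0.011, 0.01, 0, 0, 0.0017] rows>=0.1 -> [549.6, 24.6, 240.5, -0.6]
[-0.0, 0.0, 0.0233, 0, 0, -0.0] rows>=0.1 -> [549.6, 24.6, 237.0, -0.6]
```

arm_command(rows=[[[-0.004, 0.0113, 0.01, 0, 0, 0.0017, -1], [-0.004, 0.0113, 0.01, 0, 0, 0.0017, -1], [-0.004, 0.0113, 0.01, 0, 0, 0.0017, -1], [-0.004, 0.0113, 0.01, 0, 0, 0.0017, -1], [-0.004, 0.0113, 0.01, 0, 0, 0.0017, -1], [-0.004, 0.0113, 0.01, 0, 0, 0.0017, -1], [-0.004, 0.0113, 0.01, 0, 0, 0.0017, -1], [-0.004, 0.0113, 0.01, 0, 0, 0.0017, -1]]])

```text
t: 7.62
eef_pos: [549.8, 24.6, 240.5]
tcp_rot: [3.141, -0.0, 1.56]
ft_force: [0.7, -0.4, -1.8]
opening: 0.672
grip_force: 30.0
```

```bash
python3 - <<'E'
from edge import *
s=state();print(s['t'],s['eef_pos'],s['tcp_rot'],s['ft_force'],s['opening'])
p=np.mean([read_camera("side")[0] for _ in range(4)],0)
np.savez("s4.npz",p=p)
E
python3 meas.py s4.npz 46.5 209,212 215,217 219,225
```

```text
7.6167 [549.77869609  24.61634617 240.50887093] [ 3.14149041e+00 -6.92089285e-05  1.55989643e+00] [ 0.67902356 -0.43324809 -1.8051567 ] 0.671616815799103
foot [519.4 519.4 519.4] [583.7 583.7 583.5] centre x 551.53 w 64.3
patch [518.9 518.6] [583.2 583.1] centre x 550.93 w 64.4
maple [517.6 517.6 517.5 517.6 517.6 517.6] [582.8 582.9 582.9 583.  583.  583.1] centre x 550.3 w 65.4
footbottom v 213.71 yaw -0.54 y@550 -7.08
patch/pale v 217.92 yaw -0.45 y@550 -6.26
pale/green v 225.87 yaw -0.75 y@550 -7.47
```

arm_command(rows=[[[0.003, 0, 0.012, 0, 0, 0, -1], [0.003, 0, 0.018, 0, 0, 0, -1], [0.003, 0, 0.02, 0, 0, 0, -1], [0.003, 0, 0.022, 0, 0, 0, -1], [0.003, 0, 0.022, 0, 0, 0, -1], [0.003, 0, 0.022, 0, 0, 0, -1]]])

```text
t: 8.32
eef_pos: [549.8, 25.1, 237.2]
tcp_rot: [3.142, -0.0, 1.56]
ft_force: [0.2, 0.4, -1.7]
opening: 0.672
grip_force: 30.0
```

```bash
python3 - <<'E'
from edge import *
s=state();print(s['t'],s['eef_pos'],s['tcp_rot'],s['ft_force'],s['opening'])
p=np.mean([read_camera("side")[0] for _ in range(4)],0)
np.savez("s5.npz",p=p)
cv2.imwrite("pics/s5.png",cv2.resize(p[185:245,210:290,::-1].astype(np.uint8),None,fx=10,fy=10,interpolation=cv2.INTER_CUBIC))
E
python3 meas.py s5.npz 43 210,213 216,218 219,225
```

```text
8.3167 [549.78178601  25.06411044 237.16368279] [ 3.14152129e+00 -9.64529445e-05  1.55982975e+00] [ 0.19597941  0.39444995 -1.69660147] 0.6722149821600985
foot [519.2 519.2 519.3] [583.7 583.7 583.2] centre x 551.45 w 64.4
patch [518.5 518.1] [583.2 583. ] centre x 550.68 w 64.8
maple [517.7 517.6 517.5 517.5 517.5 517.6] [582.8 582.9 583.  583.  583.1 583.1] centre x 550.27 w 65.4
footbottom v 214.65 yaw -0.61 y@550 -5.63
patch/pale v 214.65 yaw -0.61 y@550 5.06
pale/green v 225.87 yaw -0.79 y@550 -7.47
```

View pics/s5.png

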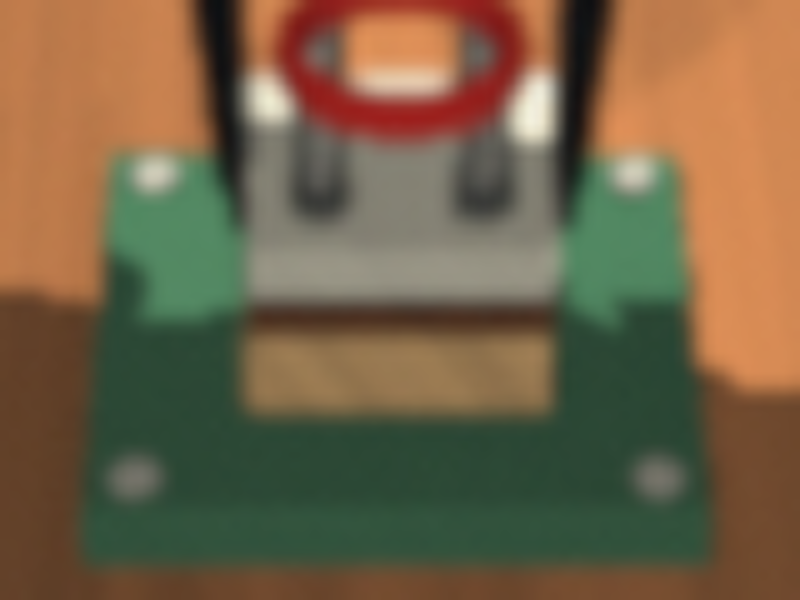

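The foot sits flush over the patch: columns 243–560 against 245–555 for the block, and a patch strip of 3.3 px, as expected. I'll trim x by -0.5 mm and lower to contact.

arm_command(rows=[[[0, -0.0035, 0, 0, 0, 0, -1], [0, -0.0035, 0, 0, 0, 0, -1], [0, -0.0035, 0.002, 0, 0, 0, -1], [0, -0.0035, 0.004, 0, 0, 0, -1], [0, -0.0035, 0.004, 0, 0, 0, -1], [0, -0.0035, 0.004, 0, 0, 0, -1]]])

```text
t: 9.02
eef_pos: [549.2, 25.1, 237.1]
tcp_rot: [3.141, -0.0, 1.56]
ft_force: [-2.5, 0.3, 6.8]
opening: 0.668
grip_force: 30.0
```

```bash
python3 - <<'E'
from cell import *
s=state();print(s['t'],s['eef_pos'],s['tcp_rot'],s['ft_force'],s['moment'])
E
```

```text
9.0167 [549.157956    25.07985592 237.12932963] [ 3.14139763e+00 -3.69271693e-05  1.55993200e+00] [-2.47884359  0.29885363  6.77396102] [-0.10218844  0.61367025 -0.00570673]
```

arm_command(rows=[[[0, 0, 0, 0, 0, 0, 0.5], [0, 0, 0, 0, 0, 0, 0.7], [0, 0, 0, 0, 0, 0, 1], [0, 0, 0, 0, 0, 0, 1], [0, 0, 0, 0, 0, 0, 1], [0, 0, 0, 0, 0, 0, 1], [0, 0, -0.05, 0, 0, 0, 1], [0, 0, -0.2, 0, 0, 0, 1], [0, 0, -0.4, 0, 0, 0, 1], [0, 0, -0.5, 0, 0, 0, 1]]])

```text
t: 9.85
eef_pos: [549.5, 25.1, 314.6]
tcp_rot: [3.139, 0.0, 1.56]
ft_force: [0.5, -0.0, 0.0]
opening: 0.999
grip_force: 0.0
```

```bash
python3 - <<'E'
from plan import *
json.dump([549.1,25.05,236.6-(-.5*150),-.6],open('cmd.json','w'))
go([490,150,400,20],[443.3,235.7,370,60])
E
```

```text
[0.829, -0.403, -0.589, 0, 0, -0.0572] rows>=3.9 -> [490.0, 150.0, 400.0, 20.0]
[0.643, -0.097, 0.2, 0, 0, -0.1111] rows>=5.6 -> [443.3, 235.7, 370.0, 60.0]
```

arm_command(rows=[[[0, 0, -0.28, 0, 0, 0, 1], [0.829, -0.403, -0.589, 0, 0, -0.0572, 1], [0.829, -0.403, -0.589, 0, 0, -0.0572, 1], [0.829, -0.403, -0.589, 0, 0, -0.0572, 1], [0.829, -0.403, -0.589, 0, 0, -0.0572, 1], [0.829, -0.403, -0.589, 0, 0, -0.0572, 1], [0.829, -0.403, -0.589, 0, 0, -0.0572, 1]]])

```text
t: 10.43
eef_pos: [489.6, 150.8, 400.9]
tcp_rot: [3.14, 0.0, 1.921]
ft_force: [0.5, -0.2, -0.4]
opening: 1.001
grip_force: 0.0
```

arm_command(rows=[[[0.643, -0.097, 0.2, 0, 0, -0.1111, 1], [0.643, -0.097, 0.2, 0, 0, -0.1111, 1], [0.643, -0.097, 0.2, 0, 0, -0.1111, 1], [0.643, -0.097, 0.2, 0, 0, -0.1111, 1], [0.643, -0.097, 0.2, 0, 0, -0.1111, 1], [0.643, -0.097, 0.2, 0, 0, -0.1111, 1], [0.643, -0.097, 0.2, 0, 0, -0.1111, 1], [0.643, -0.097, 0.2, 0, 0, -0.1111, 1]]])

```text
t: 11.1
eef_pos: [444.1, 235.0, 369.6]
tcp_rot: [-3.141, -0.0, 2.613]
ft_force: [-0.1, 0.3, 0.5]
opening: 1.002
grip_force: 0.0
```

```bash
python3 - <<'E'
from h import *
s=state();print(s['t'],s['eef_pos'],s['tcp_rot'],s['ft_force'])
p,_,W=shot("side");np.savez("s6.npz",p=p,W=W);q,_,W2=shot("top");np.savez("t6.npz",p=q,W=W2)
a=cv2.resize(p[180:245,210:290],None,fx=7,fy=7,interpolation=cv2.INTER_CUBIC)[:420];b=cv2.resize(q[170:240,220:280],None,fx=6,fy=6,interpolation=cv2.INTER_CUBIC)[:420]
cv2.imwrite("pics/x6.png",np.hstack([a[:420,:430],b[:420]])[:,:,::-1])
for n,W in(("side",W),("top",W2)):
    Z=W[...,2];c=(549.5,25)
    m=near(W,c,60)&(Z>40)&(Z<62)
    print(n,"foot",planar(W,near(W,c,60)&(abs(Z-57)<4)))
    m=near(W,c,40)&(Z>83)&(Z<95);print("ring",planar(W,m))
E
```

```text
11.1 [444.10309249 235.03147623 369.6381953 ] [-3.14116770e+00 -3.05527567e-04  2.61335261e+00] [-0.06740836  0.2592913   0.49724044]
side foot (array([551.23,  22.85,  65.38,  63.88,  -1.5 ]), np.float64(56.8), np.int64(363), array([550.7,  13.4], dtype=float32))
ring (array([550.48,  23.68,  51.73,  53.35,  37.44]), np.float64(87.7), np.int64(201), array([550.7,  21.6], dtype=float32))
top foot (array([ 5.4862e+02,  2.6710e+01,  6.3300e+01,  6.4600e+01, -3.0000e-02]), np.float64(56.8), np.int64(444), array([546.4,  26.2], dtype=float32))
ring (array([ 5.4817e+02,  2.5870e+01,  5.1380e+01,  5.2590e+01, -2.2000e-01]), np.float64(88.1), np.int64(160), array([548.5,  25.8], dtype=float32))
```

View pics/x6.png

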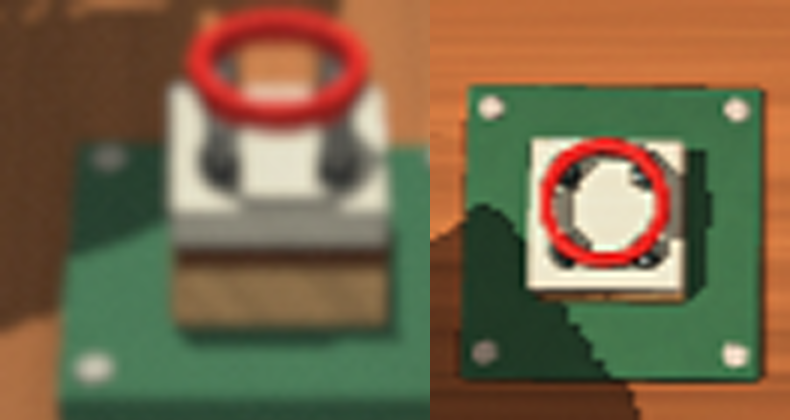

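The cradle sits flush. In the side crop the foot spans columns 168–388 and the block 173–387, and in the top crop the foot is square on the board, with the ring at (605,202). Next is the flask.

arm_command(rows=[[[0, 0, 0, 0, 0, 0, 1], [0, 0, 0.2, 0, 0, 0, 1], [0, 0, 0.4, 0, 0, 0, 1], [0, 0, 0.6, 0, 0, 0, 1], [0, 0, 0.727, 0, 0, 0, 1], [0, 0, 0.727, 0, 0, 0, 1], [0, 0, 0.727, 0, 0, 0, 1]]])

```text
t: 11.78
eef_pos: [443.8, 235.7, 260.6]
tcp_rot: [-3.14, -0.001, 2.616]
ft_force: [-0.1, -0.2, 0.1]
opening: 1.0
grip_force: 0.0
```

arm_command(rows=[[[0, 0, 0, 0, 0, 0, 0.3], [0, 0, 0, 0, 0, 0, 0], [0, 0, 0, 0, 0, 0, -0.3], [0, 0, 0, 0, 0, 0, -0.5], [0, 0, 0, 0, 0, 0, -1], [0, 0, 0, 0, 0, 0, -1], [0, 0, 0, 0, 0, 0, -1], [0, 0, 0, 0, 0, 0, -1], [0, 0, 0, 0, 0, 0, -1]]])

```text
t: 12.53
eef_pos: [443.5, 235.8, 260.9]
tcp_rot: [3.142, -0.0, 2.617]
ft_force: [-0.6, -0.4, 0.0]
opening: 0.423
grip_force: 0.0
```

```bash
python3 - <<'E'
from plan import *
from cell import *
s=state();print(s['t'],s['eef_pos'],s['tcp_rot'],s['ft_force'],s['opening'],s['moment'])
json.dump([443.3,235.7,261-0.05,60],open('cmd.json','w'))
go([443.3,235.7,390,60],[549.2,24.9,390,0])
E
```

```text
12.5333 [443.54236787 235.75950814 260.88635637] [ 3.14154269e+00 -4.41775173e-05  2.61735009e+00] [-0.56673055 -0.41538647  0.04243314] 0.42267724068040724 [ 0.02700095  0.01748004 -0.01950647]
[0.0, 0.0, -0.86, 0, 0, 0.0] rows>=3.1 -> [443.3, 235.7, 390.0, 60.0]
[-0.999, -0.657, -0.0, 0, 0, np.float64(0.1267)] rows>=6.4 -> [523.8, 75.4, 390.0, 14.4]
[-0.368, 0.08, -0.0, 0, 0, np.float64(0.04)] rows>=2.0 -> [549.1, 24.9, 390.0, -0.0]
```

Not closed yet, so I'll keep closing.

arm_command(rows=[[[0, 0, 0, 0, 0, 0, -1], [0, 0, 0, 0, 0, 0, -1], [0, 0, 0, 0, 0, 0, -1], [0, 0, 0, 0, 0, 0, -1], [0, 0, 0, 0, 0, 0, -1], [0, 0, 0, 0, 0, 0, -1]]])

```text
t: 13.03
eef_pos: [443.5, 235.8, 260.9]
tcp_rot: [3.142, -0.0, 2.617]
ft_force: [-0.5, 0.2, 0.1]
opening: 0.322
grip_force: 30.0
```

```bash
python3 - <<'E'
from h import *
s=state();print(s['t'],s['eef_pos'],s['ft_force'],s['opening'])
p,_,W=shot("side");cv2.imwrite("pics/s7.png",cv2.resize(p[90:190,150:270,::-1],None,fx=5,fy=5,interpolation=cv2.INTER_CUBIC))
E
```

```text
13.0333 [443.53319758 235.76622781 260.86589333] [-0.49904204  0.23383739  0.14309412] 0.322134489984472
```

View pics/s7.png

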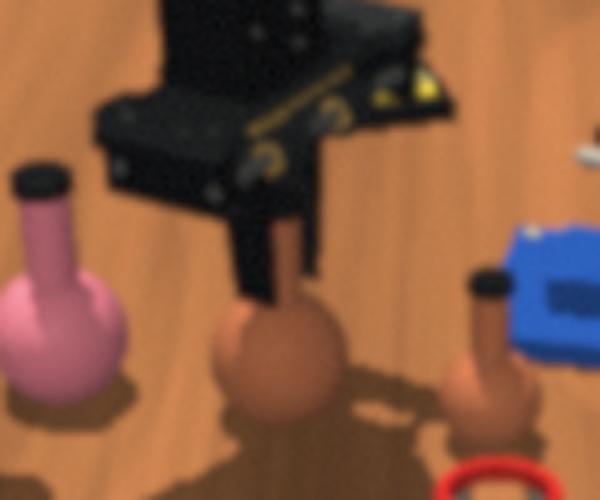

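The flask stands upright between the fingers at crop (285,260), but 30.6 mm of opening is more than the 26 mm neck, so the lip may be in contact. I'll open slightly, go 3 mm lower and close again.

arm_command(rows=[[[0, 0, 0, 0, 0, 0, 0], [0, 0, 0, 0, 0, 0, 0], [0, 0, 0.02, 0, 0, 0, 0], [0, 0, 0.02, 0, 0, 0, -0.3], [0, 0, 0.02, 0, 0, 0, -1], [0, 0, 0.02, 0, 0, 0, -1], [0, 0, 0.02, 0, 0, 0, -1], [0, 0, 0.02, 0, 0, 0, -1], [0, 0, 0.02, 0, 0, 0, -1], [0, 0, 0.02, 0, 0, 0, -1]]])

```text
t: 13.92
eef_pos: [443.5, 235.7, 257.8]
tcp_rot: [-3.142, -0.0, 2.617]
ft_force: [0.0, 0.1, -1.5]
opening: 0.324
grip_force: 30.0
```

Same reading at both heights, so the contact is straight and the force is steady. Lifting.

arm_command(rows=[[[0, 0, -0.1, 0, 0, 0, -1], [0, 0, -0.3, 0, 0, 0, -1], [0, 0, -0.55, 0, 0, 0, -1], [0, 0, -0.8, 0, 0, 0, -1], [0, 0, -0.88, 0, 0, 0, -1], [0, 0, -0.88, 0, 0, 0, -1], [0, 0, -0.88, 0, 0, 0, -1]]])

```text
t: 14.5
eef_pos: [443.2, 235.6, 389.6]
tcp_rot: [3.141, 0.0, 2.617]
ft_force: [-0.0, -0.1, -4.1]
opening: 0.324
grip_force: 30.0
```

```bash
python3 - <<'E'
from h import *
from plan import *
s=state();print(s['t'],s['eef_pos'],s['ft_force'],s['moment'],s['opening'])
p,_,W=shot("side");cv2.imwrite("pics/s8.png",cv2.resize(p[40:180,150:290,::-1],None,fx=4,fy=4,interpolation=cv2.INTER_CUBIC))
json.dump([443.3,235.7,257.95+132,60],open('cmd.json','w'))
go([549.2,24.9,390,0])
E
```

```text
14.5 [443.17714298 235.62607694 389.60333767] [-0.02816821 -0.12689923 -4.10563648] [0.0014232 0.043313  0.0310836] 0.32371458157563965
[-0.999, -0.657, -0.0, 0, 0, np.float64(0.1267)] rows>=6.4 -> [523.8, 75.4, 390.0, 14.4]
[-0.368, 0.08, -0.0, 0, 0, np.float64(0.04)] rows>=2.0 -> [549.1, 24.9, 390.0, -0.0]
```

View pics/s8.png

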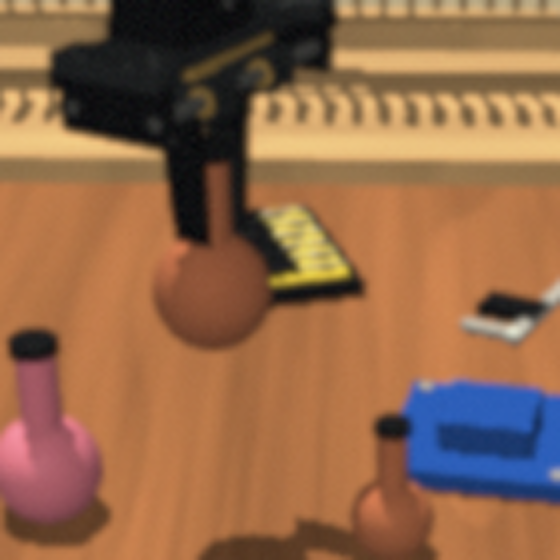

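The flask hangs upright at crop (212,260), clear of its neighbours. I'm carrying it over the ring.

arm_command(rows=[[[-0.08, -0.05, 0, 0, 0, 0.01, -1], [-0.24, -0.16, 0, 0, 0, 0.03, -1], [-0.4, -0.26, 0, 0, 0, 0.05, -1], [-0.56, -0.37, 0, 0, 0, 0.07, -1], [-0.72, -0.47, 0, 0, 0, 0.09, -1], [-0.88, -0.58, 0, 0, 0, 0.11, -1], [-0.999, -0.657, 0, 0, 0, 0.1267, -1], [-0.999, -0.657, 0, 0, 0, 0.1267, -1], [-0.999, -0.657, 0, 0, 0, 0.1267, -1]]])

```text
t: 15.3
eef_pos: [524.2, 74.5, 387.8]
tcp_rot: [-3.138, -0.001, 1.82]
ft_force: [-1.3, 1.4, -2.6]
opening: 0.323
grip_force: 30.0
```

arm_command(rows=[[[-0.12, 0.03, 0, 0, 0, 0.013, -1], [-0.25, 0.055, 0, 0, 0, 0.026, -1], [-0.368, 0.08, 0, 0, 0, 0.04, -1], [-0.368, 0.08, 0, 0, 0, 0.04, -1], [-0.368, 0.08, 0, 0, 0, 0.04, -1], [-0.368, 0.08, 0, 0, 0, 0.04, -1], [-0.368, 0.08, 0, 0, 0, 0.04, -1], [-0.368, 0.08, 0, 0, 0, 0.04, -1]]])

```text
t: 15.97
eef_pos: [548.9, 25.8, 389.7]
tcp_rot: [-3.141, -0.0, 1.572]
ft_force: [0.1, 0.9, -3.8]
opening: 0.325
grip_force: 30.0
```

```bash
python3 - <<'E'
from h import *
s=state();print(s['t'],s['eef_pos'],s['tcp_rot'],s['ft_force'],s['moment'],s['opening'])
p,H,W=shot("side");np.savez("s9.npz",p=p,W=W)
cv2.imwrite("pics/s9.png",cv2.resize(p[100:240,190:310,::-1],None,fx=4,fy=4,interpolation=cv2.INTER_CUBIC))
Z=W[...,2];c=(549.3,24.8)
for a in(140,150,160,170,180):
    m=near(W,c,45)&(Z>a)&(Z<a+10);q=W[m]
    if len(q)>8: print(a,len(q),circ(q[:,:2]),planar(W,m)[0])
m=near(W,c,50)&(Z>128)&(Z<192)&(H[...,1]>80);q=W[m]
from scipy.optimize import least_squares
f=least_squares(lambda v:np.hypot(np.linalg.norm(q-v[:3],axis=1),0)-35,[549,25,163],loss="soft_l1");print("sphere",f.x.round(2),len(q),abs(f.fun).mean())
m=near(W,c,40)&(Z>83)&(Z<95);print("ring",planar(W,m),circ(W[m][:,:2]))
E
```

```text
15.9667 [548.91097971  25.76705273 389.69554951] [-3.14109526e+00 -2.54066044e-04  1.57206235e+00] [ 0.06076817  0.92399413 -3.79692346] [-0.07503445 -0.03389593 -0.05186195] 0.32535465292029037
140 63 [551.14  23.76  26.38] [ 5.520e+02  6.190e+00  2.000e+01  5.345e+01 -3.100e-01]
150 122 [550.38  26.93  32.91] [552.     6.56  67.41  31.44   3.11]
160 161 [550.36  27.74  34.24] [552.21   7.25  67.51  30.72   4.81]
170 206 [550.25  26.18  31.06] [550.01  12.82  41.62  65.04  -0.8 ]
180 217 [550.14  25.25  24.68] [549.02  15.94  38.52  57.13  -5.63]
sphere [550.43  28.34 162.78] 816 0.8110733882405515
ring (array([550.48,  23.  ,  52.3 ,  52.31,  39.69]), np.float64(87.8), np.int64(200), array([550.7,  21.6], dtype=float32)) [550.78  22.99  23.88]
```

View pics/s9.png

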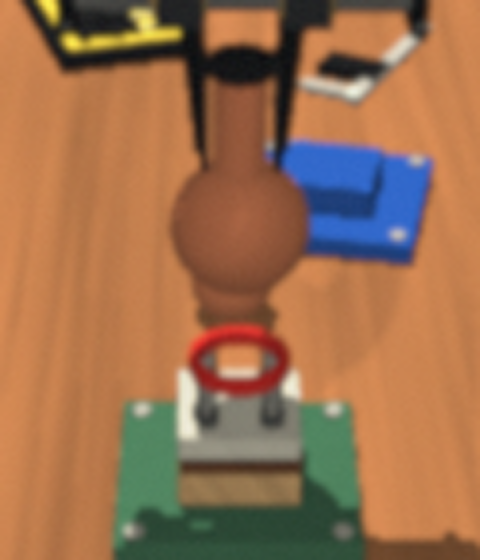

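The gripper holds the lip (crop (240,63)), with the neck free between the fingers and the flask upright over the ring at (240,360). I'll check the lateral alignment before lowering.

```bash
cat > sph.py <<'E'
from h import *
from scipy.optimize import least_squares
def sph(n,W,H,c,z0):
    Z=W[...,2];m=near(W,c,50)&(Z>z0+3)&(Z<z0+58)&(H[...,1]>80)&(H[...,0]<20);q=W[m]
    v=[*c,z0+31]
    for _ in range(3):
        f=least_squares(lambda v:np.linalg.norm(q-v[:3],axis=1)-35,v,loss="soft_l1");v=f.x
        k=abs(np.linalg.norm(q-v,axis=1)-35)<2;q=q[k]
    print(n,"sphere",v.round(2),len(q),f.fun.std().round(2))
E
python3 - <<'E'
from sph import *
for n in("top","side"):
    z=np.load(n+"0.npz");sph(n,cloud(n,z["d"]),cv2.cvtColor(z["p"],cv2.COLOR_RGB2HSV).astype(int),(443.3,235.7),0)
s=state();print(s["eef_pos"])
for n in("side","top"):
    p,H,W=shot(n);sph(n,W,H,(549.2,25),132)
    m=near(W,(549.3,24.8),40)&(W[...,2]>83)&(W[...,2]<95);
    if m.sum()>5:print("ring",circ(W[m][:,:2]))
E
```

```text
top sphere [442.07 237.82  30.34] 295 0.8
side sphere [444.33 237.03  30.98] 399 0.88
[548.98228399  25.64076602 389.81512222]
side sphere [550.71  27.59 162.92] 693 0.87
ring [550.73  22.94  23.93]
top sphere [549.2  25.  163. ] 0 nan
  ret = _var(a, axis=axis, dtype=dtype, out=out, ddof=ddof,
  arrmean = um.true_divide(arrmean, div, out=arrmean,
  ret = ret.dtype.type(ret / rcount)
```

```bash
python3 - <<'E'
from h import *
z=np.load("side0.npz");A=cloud("side",z["d"])
p,H,B=shot("side");print(state()["eef_pos"])
for W,c,z0,p in((A,(444.5,235),0,z["p"]),(B,(550.5,24.5),131.8,p)):
    Z=W[...,2]-z0
    for lo,hi,r in((119,127,20),(70,90,16),(90,108,16)):
        m=near(W,c,r)&(Z>lo)&(Z<hi)&((p.max(2)<60)==(lo>110));
        if m.sum()>5:print(z0,lo,planar(W,m)[0],circ(W[m][:,:2]),m.sum())
    # belly slices: nearest y
    for lo in(15,25,35,45):
        m=near(W,c,45)&(Z>lo)&(Z<lo+10)&(p[...,0]>p[...,2]*1.3);q=W[m];print(" belly",lo,"front y",np.percentile(q[:,1],3).round(1)-c[1],"x",planar(W,m)[0][:1]-c[0])
E
```

```text
[549.1396576   25.24802844 389.96047443]
0 119 [444.54 232.07  26.29  26.71 -39.73] [444.99 231.31  10.04] 53
0 70 [445.29 227.71  24.57  13.93   4.62] [444.19 233.63  10.51] 70
0 90 [443.9  229.26  24.92  15.75   1.94] [444.14 234.4   10.96] 73
 belly 15 front y -32.5 x [2.08]
 belly 25 front y -33.69999999999999 x [1.84]
 belly 35 front y -34.5 x [2.33]
 belly 45 front y -29.599999999999994 x [0.1]
131.8 119 [551.06  22.9   24.61  33.11  -6.62] [551.3   21.95  10.92] 98
131.8 70 [553.76  18.45  28.2   12.46  13.08] [551.14  26.58  12.77] 130
131.8 90 [550.38  16.79  10.89  22.73  -1.44] [550.6   24.82  11.12] 109
 belly 15 front y -32.5 x [-3.14]
 belly 25 front y -33.6 x [-2.]
 belly 35 front y -33.0 x [-3.]
 belly 45 front y -30.1 x [-1.68]
```

arm_command(rows=[[[-0.0053, 0, 0.08, 0, 0, 0, -1], [-0.0053, 0, 0.18, 0, 0, 0, -1], [-0.0053, 0, 0.26, 0, 0, 0, -1], [-0.0053, 0, 0.293, 0, 0, 0, -1], [-0.0053, 0, 0.293, 0, 0, 0, -1], [-0.0053, 0, 0.293, 0, 0, 0, -1], [-0.0053, 0, 0.293, 0, 0, 0, -1], [-0.0053, 0, 0.293, 0, 0, 0, -1], [-0.0053, 0, 0.293, 0, 0, 0, -1]]])

```text
t: 16.92
eef_pos: [549.3, 24.1, 346.5]
tcp_rot: [3.141, -0.0, 1.57]
ft_force: [0.6, 0.7, -3.7]
opening: 0.322
grip_force: 30.0
```

arm_command(rows=[[[0, 0, 0.01, 0, 0, 0, -1], [0, 0, 0.015, 0, 0, 0, -1], [0, 0, 0.02, 0, 0, 0, -1], [0, 0, 0.02, 0, 0, 0, -1], [0, 0, 0.02, 0, 0, 0, -1]]])

```text
t: 17.33
eef_pos: [549.3, 24.1, 343.2]
tcp_rot: [3.141, -0.0, 1.57]
ft_force: [0.4, -0.8, -0.0]
opening: 0.324
grip_force: 30.0
```

```bash
python3 - <<'E'
from h import *
s=state();print(s['t'],s['eef_pos'],s['tcp_rot'],s['ft_force'],s['moment'],s['opening'])
p,H,W=shot("side");p2,_,_=shot("side");np.savez("s10.npz",p=p)
m=near(W,(550.5,23.5),40)&(W[...,2]>70)&(W[...,2]<100)&(H[...,1]>120)&((H[...,0]<6)|(H[...,0]>174))
print(circ(W[m][:,:2]),np.percentile(W[m][:,2],[5,50,95]))
E
```

```text
17.3333 [549.3118669   24.10711872 343.18215863] [ 3.14109322e+00 -1.35703151e-05  1.56994786e+00] [ 0.40030727 -0.83452646 -0.03172824] [-0.10443484  0.12278185  0.00542333] 0.3239757532504795
[550.78  21.36  22.63] [80.60076505 86.62504234 90.04481152]
```

Contact as predicted, with little side force. Now pressing in steps.

arm_command(rows=[[[0, 0, 0.015, 0, 0, 0, -1], [0, 0, 0.03, 0, 0, 0, -1], [0, 0, 0.045, 0, 0, 0, -1], [0, 0, 0.05, 0, 0, 0, -1], [0, 0, 0.05, 0, 0, 0, -1], [0, 0, 0.05, 0, 0, 0, -1]]])

```text
t: 17.93
eef_pos: [549.4, 24.1, 335.7]
tcp_rot: [3.141, -0.0, 1.57]
ft_force: [-1.0, 0.5, 6.9]
opening: 0.326
grip_force: 30.0
```

arm_command(rows=[[[0, 0, 0.012, 0, 0, 0, -1], [0, 0, 0.024, 0, 0, 0, -1], [0, 0, 0.036, 0, 0, 0, -1], [0, 0, 0.036, 0, 0, 0, -1], [0, 0, 0.036, 0, 0, 0, -1], [0, 0, 0.036, 0, 0, 0, -1]]])

```text
t: 18.43
eef_pos: [549.4, 24.1, 330.8]
tcp_rot: [3.14, 0.0, 1.57]
ft_force: [-1.3, -1.2, 11.5]
opening: 0.325
grip_force: 30.0
```

arm_command(rows=[[[0, 0, 0.006, 0, 0, 0, -1], [0, 0, 0.012, 0, 0, 0, -1], [0, 0, 0.012, 0, 0, 0, -1], [0, 0, 0.012, 0, 0, 0, -1]]])

```text
t: 18.77
eef_pos: [549.5, 24.1, 329.1]
tcp_rot: [3.14, 0.0, 1.57]
ft_force: [-2.1, -0.2, 13.7]
opening: 0.325
grip_force: 30.0
```

arm_command(rows=[[[0, 0, 0.003, 0, 0, 0, -1], [0, 0, 0.006, 0, 0, 0, -1], [0, 0, 0.006, 0, 0, 0, -1], [0, 0, 0.006, 0, 0, 0, -1]]])

```text
t: 19.1
eef_pos: [549.5, 24.1, 328.3]
tcp_rot: [3.14, 0.0, 1.57]
ft_force: [-1.7, -0.1, 13.3]
opening: 0.325
grip_force: 30.0
```

```bash
python3 - <<'E'
from h import *
s=state();print(s['t'],s['eef_pos'],s['ft_force'],s['moment'])
E
```

```text
19.1 [549.45162065  24.10220485 328.30180489] [-1.7014433  -0.13358556 13.30229525] [-0.13490227  0.58929069  0.03866988]
```

arm_command(rows=[[[0, 0, 0.004, 0, 0, 0, -1], [0, 0, 0.007, 0, 0, 0, -1], [0, 0, 0.007, 0, 0, 0, -1], [0, 0, 0.007, 0, 0, 0, -1], [0, 0, 0.007, 0, 0, 0, -1]]])

```text
t: 19.52
eef_pos: [549.5, 24.1, 327.9]
tcp_rot: [3.138, 0.0, 1.57]
ft_force: [-3.3, -0.5, 19.2]
opening: 0.326
grip_force: 30.0
```

```bash
python3 - <<'E'
from h import *
s=state();print(s['t'],s['eef_pos'],s['ft_force'],s['moment'])
F=[]
for _ in range(4):
    p,H,W=shot("side");F.append(state()['ft_force'])
print(np.round(F,1))
np.savez("s11.npz",p=p,W=W)
cv2.imwrite("pics/s11.png",cv2.resize(p[110:250,190:310,::-1],None,fx=4.2,fy=4.2,interpolation=cv2.INTER_CUBIC))
E
```

```text
19.5167 [549.54111392  24.08451776 327.86069866] [-3.27699844 -0.51935425 19.24055992] [-0.12405225  0.69269947  0.01702448]
[[-3.  -0.4 19.6]
 [-4.4 -0.4 18.9]
 [-3.6 -1.2 19.3]
 [-2.4 -0.  20. ]]
```

View pics/s11.png

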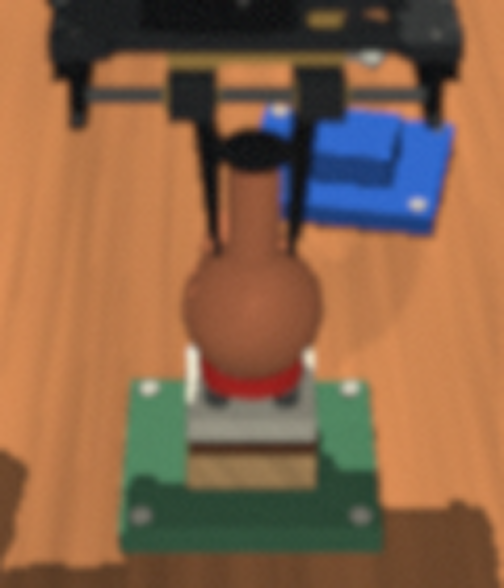

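The flask is upright and seated. The ring is down near the foot (crop (250,380)), and foot, patch and block are flush (columns 187–317). Total push is about 23 N, steady and past the 18 N stop, so I'm handing in.

```bash
python3 -c "
from cell import *
s=state();print(s['t'],s['ft_force'],s['eef_pos']);print(job_done())"
```

```text
19.7167 [-2.44427494 -0.0375813  19.95675205] [549.52745767  24.09101403 327.84650487]
the job is handed in; nothing more can be done
None
```

I handed the job in at 19.7 s: the cradle is flush on the patch, and the flask is upright in the red ring, held there at the bottom of the spring travel with a steady push of about 23 N. The gripper has the flask by its lip rather than the neck. I didn't touch the tumbler, bin or pliers. No verdict came back.

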